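# Snap the cap onto a chip can in the bench hand press

## Robot

A 6-joint arm with a two-finger parallel gripper is mounted at the origin on the work surface. World frame = base frame: x ahead of the robot, y to its left, z up, the work surface at z = 0. Lengths are in m, angles in rad, forces in N, time in s.
With the tool pointing down it reaches from about 0.35 to 0.775 m from the base axis. Payload 5.5 kg.
Tool frame: the origin (TCP) lies at the very end of the fingers, on their centre line; the grasp point (between the pads) lies 19 mm behind it; z points along the fingers, y is the line along which they close (so a half turn about z gives the same grasp; the last joint's range is limited). The gripper opens to 85 mm and grips with 20 to 120 N. Pads are 22 mm wide; open, the fingers measure 114 mm over their backs; the gripper's body (76 mm by 85 mm) begins 54 mm behind the grasp point. The pads swing forward as they close: fully open they stand 13 mm farther back than shut.
Start: joints at [-1.311, 0.313, 0.046, 1.304, 0, 1.431], TCP at [0.224, -0.53, 0.194] pointing down, gripper open.
Joint ranges: [-2.76, 2.76], [-0.86, 1.69], [-1.03, 1.26], [-2.2, 2.34], [-1.47, 1.5], [-3.14, 3.14]. Speed limits (rad/s): [2.57, 2.57, 3.14, 3.14, 3.14, 3.14].

## Interface

Orientations are given as a unit quaternion [w, x, y, z].
In Python, from workcell import env, cams, ticket, spotter gives the robot as it stands.
- The arm moves only by the tool jog_arm, never from a script. Its argument "increments" is a list that holds one entry, the list of rows, each a list of 7 numbers: the shift along the tool's x, y, z in units of 0.25 m (1.0 is 0.25 m), then the turn, a rotation vector about the tool's x, y, z in units of 180 degrees (1.0 is 180 degrees), then the closure in counts, from 0 (fully open) to 255 (shut). A call has 1 to 20 rows; each row shifts and turns the commanded pose from where the row before left it, along the tool's axes as they then stand; what a row does not reach is not made up. A row lasts 1/10 s, in which the tool goes at most 50 mm and 8.59 degrees, less where a joint would pass 70% of its speed; a pose out of reach is approached as far as the arm can. A call with a number of a shift or a turn outside -1 to 1 is refused whole. A call with a gripper value outside its range is refused whole. The fingers move at their own pace and stop on an object; "force" is the grip in N (left out, the last holds). Time passes only in rows, so rows that do not move let the fingers close. It gives the time, the measured TCP pose, the force, the opening and the grip force at its end, in the units of the state.
- env.get_state(): the state, without advancing time (a new reading comes with each control period).
- cams.read_camera(name): name is "scene" or "side" or "wrist"; returns a dict with "pixels" (384x512x3 uint8, red, green, blue), "fx", "fy", "cx", "cy" (pixels), "xyz" and "attitude" of the camera in the world; the wrist camera has in their place "mount" (4x4, takes a point from camera to tool coordinates, whose origin is the TCP and whose axes are the flange's). Camera axes: x right, y down, z forward; pixel columns grow to the right and rows downward; lengths in m; the calibration is good to about 2 mm. A picture is of the moment at which its call begins: read the wrist's pose just before it. There is no depth.
- ticket.hand_in(): hands the job in; it is judged then, once.
Trained networks look in the newest picture that a camera, given by its name, has taken for a name from the list of things; names that differ only in an ending like _2 or _b are one class to them, and where a whole thing is asked for, a point or a joint stands for the part that bears it (a point fixed in the world has none). Each returns a list of dicts, best first, with "conf" (0 to 1); they miss things now and then, are a little off and sometimes report something else, mostly with a low value. They report only what shows in the picture. A call takes as long as a camera call. They do not tell look-alikes from the thing itself.
- spotter.find_in(target, camera): "uv" ([column, row] in pixels, amid what is visible of it).
- spotter.cut_out(target, camera): "region" (384x512 bool, what is visible of it) and "uv" ([column, row] in pixels, amid what is visible of it).
- spotter.landmark_of(target, camera): "uv" ([column, row] in pixels: a listed point, or the origin of a listed thing).
The state is a dict: "clock": time; "joint_pos": joint angles; "qvel": joint speeds; "tau": joint torques, N m; "tcp_pos": TCP position; "orientation": TCP orientation; "wrist_force": force on the tool from outside, world axes, zero at the start; "ft_torque": the same for the moment, N m; "finger_gap": finger opening in m; "grip_force": force on a finger pad.
Only numpy, scipy, OpenCV 4.12 (cv2) and the standard library are available. Lean on these libraries where they do the work, as an engineer would, in place of code of your own. Each camera call takes 0.05 s, during which the arm holds its last target. There are 200 camera calls.

## Task

Pick up the small capped metal can by its body, set it upright in the round pocket of the hand press and let go of it. Then swing the press's upper handle over and squeeze it down towards the lower handle until the resistance peaks and gives and the can's cap is fully home, without pushing on hard afterwards or pressing the cap with the gripper itself; let go, leave the can in the pocket, and leave the other things on the bench alone.

Things in the scene. Friction and masses are not known exactly. Their poses are not given: they have to be found in the camera images.
- can: Loose round bare-metal can, about 85 g, upright on a dark rubber pad (130 x 110 x 3 mm). Body 34 mm in diameter, 20 mm tall; on top a cap 27 mm in diameter, 7 mm thick, at first 4 mm proud (a gap between cap and body): 31 mm tall in all, 27 mm once the cap is home. Origin: centre of the underside; z up its axis. Grip it by the 34 mm body, not by the cap.
- cap: The can's push-on cap; it slides 4 mm down the can's axis. It needs about 30 N to start, the resistance then falls off over the first 2 mm, and from there it snaps home by itself and stays. Origin: centre of the cap's underside, 24 mm above the can's underside while proud, 20 mm when home.
- cap_top (a point): Centre of the cap's top face: 31 mm above the can's underside while proud, 27 mm when home.
- press: Bench hand press, fixed: base plate 160 x 80 x 12 mm, steel nest block 60 x 60 mm on it (top 18 mm above the bench) with the round pocket, hinge cheeks 52 mm wide overall, 79 mm high, and a fixed lower handle, its axis 18 mm above the bench. Origin: on the bench below the pocket's centre; x points from pocket to hinge (80 mm); both handles run along -x, the lower to 131 mm from the pocket.
- nest (a point): Centre of the pocket's floor, 12 mm above the bench. The pocket is 37 mm in diameter and 6 mm deep with a 2 mm chamfer at its rim; the can must stand on this floor, not on the rim, its cap then facing the punch.
- handle: Hinged upper handle, 205 mm long: steel bar 24 mm wide, 14 thick; the last 70 mm a black grip 26 wide, 18 thick. Origin: on the hinge axis, 64 mm above the bench; its -x points along it to the free end, its z is its upper (back) side. Starts swung open past upright, 100 to 112 degrees from level; the stiff hinge (0.35 N m) keeps it where it is left. Near level is closed.
- handle_end (a point): Free end of the upper handle, on its centre line. Under the handle, 80 mm from the hinge, a steel round-nosed punch presses the cap. Its nose lies 25 mm below the centre line, give or take 9 mm: its screw is set anew each time and not measured, so the handle ends anywhere within 0.13 rad of level. Over 50 N from the punch crushes the can: about 20 N at this end.
- bin: Bystander: loose black open plastic bin, 100 x 140 x 50 mm. Origin: centre of the underside.
- mouse: Bystander: loose white computer mouse, 110 x 60 x 33 mm. Origin: centre of the underside.
- driver: Bystander: loose screwdriver lying on the bench. Origin: at bench level under its middle.
- jar: Bystander: loose small jar with a lid, 50 mm in diameter, 60 mm tall. Origin: centre of the underside.
Not all that is in view belongs to the job. Of the things like the can, leave any that is green or red; of the rest the smaller one is meant.

How it is judged:
By the outcome, as a careful person would: the job done as asked, in the order asked, and still so for the second after the job is handed in, with the robot touching nothing.
It also fails if it takes over 72 s, if anything falls off the work surface, if the arm or the gripper's body presses on something with over 40 N, if the wrist force passes 120 N, or if a joint passes its speed limit or range.

## Working session

There is one attempt and no reset: what is moved stays moved. The work goes in short steps, Python scripts to look and compute and a tool call to move; the robot and the scene stay as the last step left them, time stands still between calls to the robot, and variables do not carry over. Pictures are saved under pics/ and viewed, at most 10 in all, crops included, and the job is handed in when it is done.

Besides the shell and the picture viewer there is one more tool, called after "Request:" as name(argument=value, ...), one argument or row to a line, values as JSON. jog_arm: Moves the arm, as the interface text tells. Shifts and turns lie within -1 to 1; 1 stands for 0.25 m of shift or 180 degrees of turn. Its arguments: {"type":"object","properties":{"increments":{"type":"array"},"force":{"type":"number"}},"required":["increments"]}

```bash
ls; mkdir -p pics
cat > h.py <<'E'
import numpy as np, cv2
from scipy.spatial.transform import Rotation as R
from workcell import env, cams, ticket, spotter
def quat(q): return R.from_quat([q[1],q[2],q[3],q[0]])
def cam(n):
    s=env.get_state(); c=cams.read_camera(n)
    if 'mount' in c:
        M=np.array(c['mount']); r=quat(s['orientation'])
        c['P']=r.apply(M[:3,3])+s['tcp_pos']; c['R']=r.as_matrix()@M[:3,:3]
    else:
        a=np.array(c['attitude']); c['P']=np.array(c['xyz']); c['R']=a if a.shape==(3,3) else quat(a).as_matrix()
    return c
def ray(c,uv): 
    return c['R']@np.array([(uv[0]-c['cx'])/c['fx'],(uv[1]-c['cy'])/c['fy'],1])
def atz(c,uv,z):
    d=ray(c,uv); return c['P']+d*(z-c['P'][2])/d[2]
def proj(c,p):
    q=c['R'].T@(np.asarray(p)-c['P']); return np.array([c['cx']+c['fx']*q[0]/q[2],c['cy']+c['fy']*q[1]/q[2]])
def tri(obs):
    A=np.zeros((3,3));b=np.zeros(3)
    for c,uv in obs:
        d=ray(c,uv);d/=np.linalg.norm(d);M=np.eye(3)-np.outer(d,d);A+=M;b+=M@c['P']
    return np.linalg.solve(A,b)
def save(c,f): cv2.imwrite('pics/'+f,c['pixels'][:,:,::-1])
E
python3 - <<'E'
from h import *
np.set_printoptions(precision=4,suppress=True)
C={n:cam(n) for n in('scene','side','wrist')}
for n,c in C.items(): print(n,c['P'],c['fx'],'fwd',c['R'][:,2])
im=np.vstack([cv2.resize(np.hstack([C['scene']['pixels'],C['side']['pixels']]),(800,300)),cv2.resize(np.hstack([C['wrist']['pixels'],C['wrist']['pixels']*0]),(800,300))])
cv2.imwrite('pics/a.png',im[:,:,::-1])
for n in C:
  for t in['can','cap_top','press','nest','handle','handle_end','bin','mouse','driver','jar']:
    for d in spotter.landmark_of(t,n)[:4]: print(n,t,np.round(d['uv']),round(d['conf'],2))
print(env.get_state())
E
```

```text
pics
scene [1.2645 0.664  0.8463] 434.0542746866152 fwd [-0.5541 -0.5759 -0.6011]
side [ 0.4938 -0.8112  0.7331] 370.5378889495764 fwd [ 0.0652  0.7456 -0.6632]
wrist [ 0.2974 -0.4976  0.3743] 274.42587308989647 fwd [-0.2898 -0.1211 -0.9494]
scene can [230. 204.] 0.8
scene can [192. 164.] 0.67
scene can [196. 204.] 0.51
scene can [209. 181.] 0.4
scene cap_top [196. 156.] 0.54
scene cap_top [196. 194.] 0.45
scene cap_top [230. 194.] 0.43
scene cap_top [210. 175.] 0.36
scene press [286. 220.] 0.67
scene press [349. 328.] 0.57
scene nest [288. 214.] 0.79
scene handle [312. 200.] 0.71
scene handle_end [338. 135.] 0.87
scene handle_end [209. 175.] 0.47
scene bin [350. 327.] 0.79
scene bin [212. 172.] 0.68
scene mouse [181. 240.] 0.72
scene driver [424. 257.] 0.91
scene jar [171. 182.] 0.86
side can [295. 256.] 0.86
side can [246. 335.] 0.76
side can [256. 290.] 0.68
side can [264. 235.] 0.67
side cap_top [246. 331.] 0.69
side cap_top [259. 280.] 0.66
side cap_top [301. 248.] 0.65
side cap_top [265. 225.] 0.47
side press [236. 192.] 0.6
side press [233. 187.] 0.34
side press [190. 124.] 0.33
side nest [237. 187.] 0.63
side handle [210. 170.] 0.58
side handle [181. 105.] 0.48
side handle_end [178. 106.] 0.68
side handle_end [302. 315.] 0.68
side bin [281. 124.] 0.72
side bin [346. 226.] 0.23
side mouse [344. 228.] 0.58
side driver [191. 121.] 0.62
side driver [234. 188.] 0.38
side jar [304. 314.] 0.87
side jar [176. 105.] 0.18
{'clock': 1.65, 'joint_pos': array([-1.3106,  0.3132,  0.0461,  1.3036,  0.    ,  1.4312]), 'qvel': array([ 0.0004,  0.0018,  0.0015,  0.0019, -0.0003, -0.0011]), 'tau': array([ -0.0012, -48.0461,  29.8808,   0.0006,  -0.0001,   0.    ]), 'tcp_pos': array([ 0.2238, -0.5297,  0.1939]), 'orientation': array([0.0001, 0.9801, 0.1986, 0.    ]), 'wrist_force': array([ 0.1848, -0.7843, -0.051 ]), 'ft_torque': array([0.0085, 0.0378, 0.0196]), 'grip_force': 0.0, 'finger_gap': 0.08553295272945158}
```

View pics/a.png

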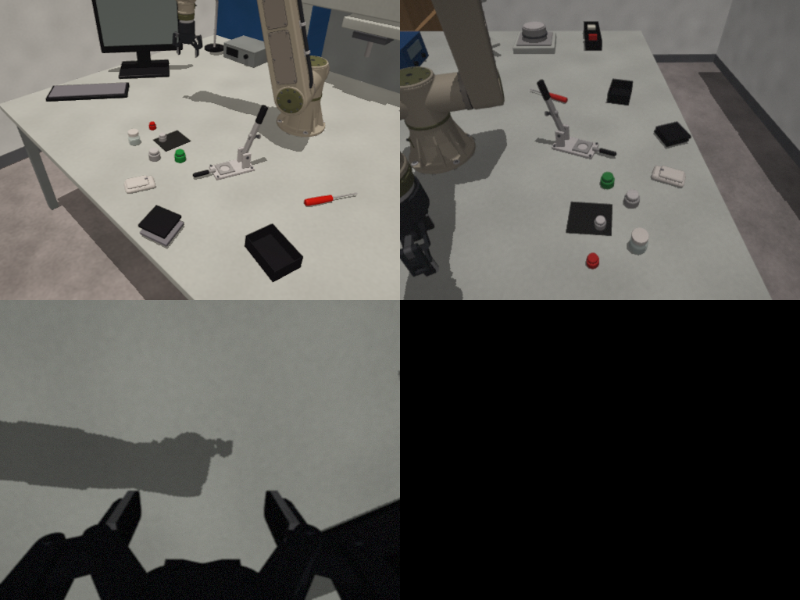

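The picture shows a green can (scene 230,200 / side 264,232), a red can (scene 195,160 / side 246,334), a grey can on the dark pad (scene 209,178 / side 256,285) and a larger grey can off the pad (scene 196,200 / side 295,254). The one on the pad fits the description: it is bare metal and smaller. I'll confirm with a crop and measure.

Run:
```python
from h import *
np.set_printoptions(precision=4,suppress=True)
S=cam('scene');D=cam('side')
k=lambda c,x,y,w,h:cv2.resize(c['pixels'][y:y+h,x:x+w],(400,300),interpolation=cv2.INTER_CUBIC)
im=np.vstack([np.hstack([k(S,160,145,100,75),k(D,220,220,120,90)]),np.hstack([k(S,235,120,120,90),k(D,160,90,120,90)])])
cv2.imwrite('pics/b.png',im[:,:,::-1])
for nm,a,b in[('can',(209,181),(256,290)),('captop',(210,175),(259,280)),('big',(196,204),(295,256)),('green',(230,204),(264,235)),('nest',(288,214),(237,187)),('press',(286,220),(236,192)),('handle',(312,200),(210,170)),('hend',(338,135),(178,106)),('jar',(171,182),(304,314)),('bin',(350,327),(346,226))]:
    p=tri([(S,a),(D,b)]); print(nm,p,proj(S,p)-a,proj(D,p)-b)
for n in('scene','side'):
  for d in spotter.cut_out('can',n)[:5]:
    m=d['region'];ys,xs=np.where(m);print(n,d['uv'],d['conf'],xs.min(),xs.max(),ys.min(),ys.max(),m.sum())
for uv in[(209,181)]: print(atz(S,uv,.003))
print(atz(D,(256,290),.003))
```

```text
can [ 0.5479 -0.3392 -0.0035] [-0.5275  0.1932] [-0.7522 -0.3906]
captop [ 0.5516 -0.3307  0.0257] [-1.4586  0.5387] [-2.0761 -1.0868]
big [ 0.6561 -0.2578  0.0038] [ 1.5593 -0.486 ] [1.942  0.8606]
green [ 0.5828 -0.1843  0.0034] [ 0.3102 -0.1316] [0.3652 0.1932]
nest [ 0.5133 -0.0083  0.0209] [-1.8785  1.0971] [-1.8691 -1.254 ]
press [ 0.5137 -0.0101 -0.0005] [-0.6236  0.36  ] [-0.6224 -0.4076]
handle [0.4406 0.0257 0.056 ] [-0.566   0.3974] [-0.5717 -0.4361]
hend [0.37   0.043  0.2551] [-0.5278  0.543 ] [-0.5799 -0.6079]
jar [ 0.6482 -0.4116  0.0066] [ 0.5068 -0.1133] [0.7656 0.3295]
bin [ 0.7526  0.1801 -0.1778] [-76.0707  15.3997] [-46.7904 -35.6853]
scene [232.3, 199.9] 0.67 223 237 191 208 199
scene [191.0, 163.8] 0.62 190 199 155 166 96
scene [209.6, 175.5] 0.56 203 212 169 181 104
scene [198.6, 198.8] 0.47 190 204 189 206 227
side [295.3, 253.1] 0.92 286 307 242 267 442
side [245.6, 334.0] 0.81 238 253 323 343 263
side [265.3, 233.2] 0.78 256 274 220 241 335
side [257.6, 285.7] 0.76 249 263 277 293 207
[ 0.5514 -0.3312  0.003 ]
[ 0.5491 -0.3445  0.003 ]
```

View pics/b.png

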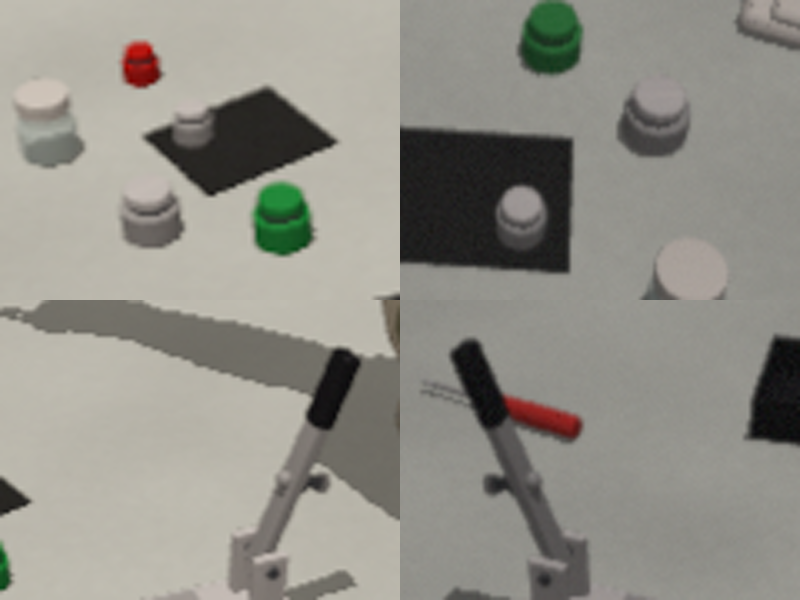

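The crop confirms it: the small bare-metal can with a gap under its cap, on the pad (scene 209,175 / side 257,285). The other grey one, off the pad at side (295,254), is clearly larger. I'll move to a hover above it.

Request:
jog_arm(
  increments=[
    [[0,0,0,0,0,0.0444,0],[0,0,0,0,0,0.0444,0],[0,0,0,0,0,0.0444,0],[0,0,0,0,0,0.0444,0],[0,0,0,0,0,0.0444,0],[0,0,0,0,0,0.0444,0],[0.0711,-0.1051,0.0133,0,0,0,100],[0.0711,-0.1051,0.0133,0,0,0,100],[0.0711,-0.1051,0.0133,0,0,0,100],[0.0711,-0.1051,0.0133,0,0,0,100],[0.0711,-0.1051,0.0133,0,0,0,100],[0.0711,-0.1051,0.0133,0,0,0,100],[0.0711,-0.1051,0.0133,0,0,0,100],[0.0711,-0.1051,0.0133,0,0,0,100],[0.0711,-0.1051,0.0133,0,0,0,100],[0.0711,-0.1051,0.0133,0,0,0,100],[0.0711,-0.1051,0.0133,0,0,0,100],[0.0711,-0.1051,0.0133,0,0,0,100],[0,0,0,0,0,0,100],[0,0,0,0,0,0,100]],
  ],
  force=40,
)

```text
clock: 3.85
tcp_pos: [0.5508, -0.3337, 0.1536]
orientation: [0.0, 0.976, -0.216, -0.0]
wrist_force: [0.5, 0.1, 0.2]
finger_gap: 0.0517
grip_force: 0.0
```

Run:
```python
from h import *
np.set_printoptions(precision=4,suppress=True)
W=cam('wrist');save(W,'c.png');s=env.get_state();print(s['tcp_pos'],s['orientation'],s['finger_gap'],W['P'])
for t,z in(('can',.003),('cap_top',.034)):
  for d in spotter.landmark_of(t,'wrist')[:4]: print(t,np.round(d['uv'],1),d['conf'],atz(W,d['uv'],z))
for d in spotter.cut_out('can','wrist')[:4]:
    ys,xs=np.where(d['region']);print(d['uv'],d['conf'],xs.min(),xs.max(),ys.min(),ys.max())
print('tcp px',proj(W,s['tcp_pos']))
```

```text
[ 0.5503 -0.3343  0.1538] [ 0.0001  0.9763 -0.2166 -0.0003] 0.05177614061853 [ 0.6234 -0.3673  0.3347]
can [167.2 116.6] 0.96 [ 0.6522 -0.2629  0.003 ]
can [266.3 166.4] 0.85 [ 0.5494 -0.3433  0.003 ]
can [141.6 196. ] 0.74 [ 0.5813 -0.1825  0.003 ]
can [358.3 151.6] 0.58 [ 0.519  -0.4523  0.003 ]
cap_top [364.2 155.2] 0.88 [ 0.5222 -0.449   0.034 ]
cap_top [125.1 206.2] 0.8 [ 0.5826 -0.1753  0.034 ]
cap_top [264.6 179.6] 0.74 [ 0.5431 -0.3374  0.034 ]
[359.4, 151.9] 0.91 344 377 138 168
[162.1, 116.0] 0.79 138 188 95 140
[136.2, 199.3] 0.62 112 160 177 220
tcp px [259.925  218.3007]
```

View pics/c.png

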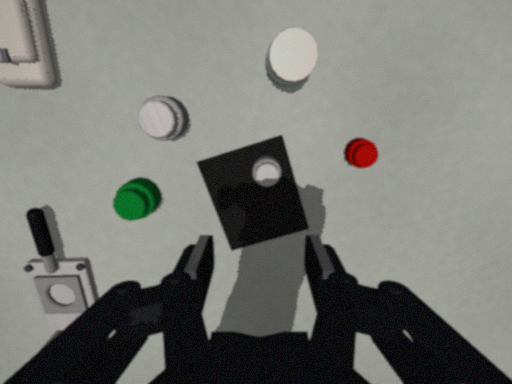

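The wrist view shows the small can on the pad at (266,171), the red one at (360,152) and the pocket of the press at (63,293). I'll refine both by thresholding.

Run:
```python
from h import *
np.set_printoptions(precision=4,suppress=True)
W=cam('wrist');im=W['pixels']
g=cv2.cvtColor(im,cv2.COLOR_RGB2GRAY)
sub=g[145:200,238:294]
for th in (70,120):
  n,l,st,ce=cv2.connectedComponentsWithStats((sub>th).astype('uint8'))
  for i in range(1,n):
    if 150<st[i,4]<1200: print(th,st[i],ce[i]+[238,145])
def outline(c,x,y,z0,h,r):
    a=np.linspace(0,2*np.pi,40);return np.array([proj(c,[x+r*np.cos(t),y+r*np.sin(t),z]) for t in a for z in(z0,z0+h)])
# fit: silhouette mask of can (th 70) vs model
n,l,st,ce=cv2.connectedComponentsWithStats((sub>70).astype('uint8'))
i=[k for k in range(1,n) if st[k,0]>0 and st[k,1]>0 and 150<st[k,4]][0]
M=np.zeros(g.shape,'uint8');M[145:200,238:294]=(l==i)
best=[]
for x in np.arange(.535,.562,.001):
  for y in np.arange(-.350,-.322,.001):
    m=np.zeros_like(M)
    for pts in(outline(W,x,y,.003,.02,.017),outline(W,x,y,.027,.007,.0135)): cv2.fillConvexPoly(m,cv2.convexHull(pts.astype('float32')).round().astype('int32'),1)
    best.append(((m&M).sum()/(m|M).sum(),x,y))
print(sorted(best)[-4:])
p=im[250:340,20:110];big=cv2.resize(p,(450,450),interpolation=cv2.INTER_CUBIC)
q=im[140:205,235:300];big2=cv2.resize(q,(350,350),interpolation=cv2.INTER_CUBIC)
o=np.zeros((450,800,3),'uint8');o[:,:450]=big;o[:350,450:]=big2
cv2.imwrite('pics/d.png',o[:,:,::-1])
for t in('nest','press','handle'):
  for d in spotter.landmark_of(t,'wrist')[:2]: print(t,d['uv'],d['conf'],atz(W,d['uv'],.012))
```

```text
70 [ 45   0  11  37 212] [289.7877 157.2217]
70 [ 13  12  29  29 646] [264.8034 170.9288]
120 [ 46   0  10  33 176] [290.0739 155.9489]
120 [ 15  14  25  23 419] [264.6897 170.4702]
[(np.float64(0.8365758754863813), np.float64(0.547), np.float64(-0.34199999999999997)), (np.float64(0.8367875647668394), np.float64(0.547), np.float64(-0.34099999999999997)), (np.float64(0.8387516254876463), np.float64(0.546), np.float64(-0.34199999999999997)), (np.float64(0.8420365535248042), np.float64(0.545), np.float64(-0.34099999999999997))]
nest [66.8, 296.1] 0.58 [ 0.4991 -0.0105  0.012 ]
press [68.0, 287.8] 0.88 [ 0.5098 -0.0208  0.012 ]
```

View pics/d.png

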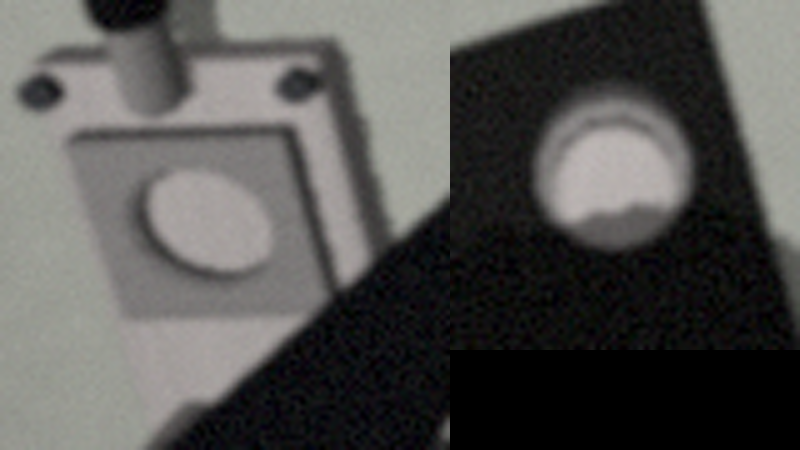

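Request:
jog_arm(
  increments=[
    [[0,0.03,0.05,0,0,0,100],[0,0,0.08,0,0,0,100],[0,0,0.08,0,0,0,100],[0,0,0.08,0,0,0,100],[0,0,0.08,0,0,0,100],[0,0,0.08,0,0,0,100],[0,0,0.06,0,0,0,100],[0,0,0.04,0,0,0,100],[0,0,0.03,0,0,0,100],[0,0,0,0,0,0,100],[0,0,0,0,0,0,100]],
  ],
)

```text
clock: 5.35
tcp_pos: [0.5476, -0.3415, 0.0094]
orientation: [0.0, 0.976, -0.217, 0.0]
wrist_force: [0.9, -0.1, 0.6]
finger_gap: 0.0515
grip_force: 0.0
```

Run:
```python
from h import *
W=cam('wrist');D=cam('side');s=env.get_state();print(s['tcp_pos'],s['wrist_force'],s['finger_gap'],proj(W,s['tcp_pos']),proj(D,s['tcp_pos']))
a=cv2.resize(W['pixels'][150:300,160:360],(400,300),interpolation=cv2.INTER_CUBIC)
b=cv2.resize(D['pixels'][240:315,205:305],(400,300),interpolation=cv2.INTER_CUBIC)
cv2.imwrite('pics/e.png',np.hstack([a,b])[:,:,::-1])
```

```text
[ 0.54799381 -0.34169349  0.00998008] [-1.05738281  0.55440276 -0.00655472] 0.05179732719455195 [258.8896465  217.57901292] [255.51190812 287.2062333 ]
```

View pics/e.png

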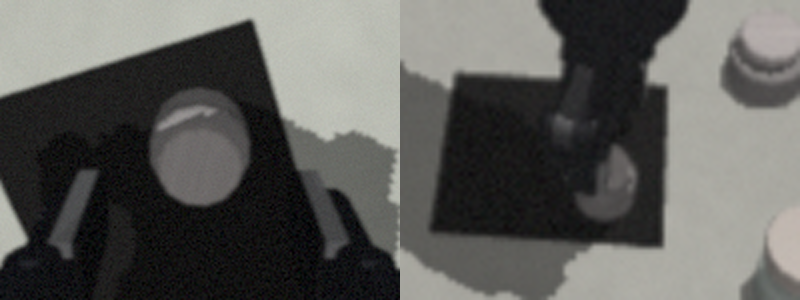

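The picture shows the can between the fingers, at about wrist pixel (260,222). I'll check its centring along tool x against the projected model.

Run:
```python
from h import *
W=cam('wrist');s=env.get_state();t=s['tcp_pos'];r=quat(s['orientation']).as_matrix()
for dx in(-.006,-.003,0,.003,.006,.009):
  P=[]
  p=t+r[:,0]*dx
  for z,rr in((.003,.017),(.023,.017),(.027,.0135),(.034,.0135)):
    for a in np.linspace(0,6.28,60):P.append(proj(W,[p[0]+rr*np.cos(a),p[1]+rr*np.sin(a),z]))
  P=(np.array(P)-[160,150])*2;print(dx,P.min(0),P.max(0))
for z in(.01,.015,.02): 
  for y in(-.026,.026): print(z,(proj(W,[*(t+r[:,1]*y)[:2],z])-[160,150])*2)
print(s['tcp_pos'])
```

```text
-0.006 [147.76707151 100.26301125] [247.70383549 219.7439076 ]
-0.003 [147.52206055  92.49821778] [247.96356527 211.74089557]
0 [147.27455862  84.66008198] [248.22592847 203.65385324]
0.003 [147.02452756  76.7475598 ] [248.49096534 195.48145015]
0.006 [146.77192838  68.75958725] [248.75871696 187.22232762]
0.009 [146.51672133  60.69507998] [249.02922525 178.87509801]
0.01 [125.31456706 135.69774519]
0.01 [270.12006467 135.76207951]
0.015 [123.53793717 141.4544774 ]
0.015 [271.91928271 141.51849466]
0.02 [121.67132555 147.50277325]
0.02 [273.80959557 147.56635844]
[ 0.54798984 -0.34166935  0.00998499]
```

Centred to within about 1 mm, so I'll lower slightly, close, and lift.

Request:
jog_arm(
  increments=[
    [[-0.004,0,0.008,0,0,0,100],[0,0,0,0,0,0,130],[0,0,0,0,0,0,150],[0,0,0,0,0,0,200],[0,0,0,0,0,0,255],[0,0,0,0,0,0,255],[0,0,0,0,0,0,255],[0,0,0,0,0,0,255],[0,0,-0.02,0,0,0,255],[0,0,-0.04,0,0,0,255],[0,0,-0.08,0,0,0,255],[0,0,-0.1,0,0,0,255],[0,0,-0.1,0,0,0,255],[0,0,0,0,0,0,255]],
  ],
  force=40,
)

```text
clock: 6.9
tcp_pos: [0.5489, -0.3427, 0.0973]
orientation: [0.002, 0.976, -0.217, 0.004]
wrist_force: [0.2, -0.7, 0.4]
finger_gap: 0.0001
grip_force: 0.0
```

Run:
```python
from h import *
s=env.get_state();r=quat(s['orientation']).as_matrix()
d=np.array([.5125,-.009])-s['tcp_pos'][:2];print(s['tcp_pos'],s['finger_gap'],s['grip_force'],s['wrist_force'],d@r[:2,0]/.25,d@r[:2,1]/.25,r[:,0])
```

```text
[ 0.54893253 -0.34266975  0.09729641] 6.48219041565642e-05 0.0 [ 0.23282919 -0.6537243   0.3568319 ] -0.6969209635700093 -1.1475380073198131 [ 0.9059811  -0.42324201  0.00802729]
```

The gripper closed on nothing, so I'll look.

Run:
```python
from h import *
W=cam('wrist');D=cam('side');s=env.get_state();print(s['tcp_pos'],proj(W,s['tcp_pos']))
a=cv2.resize(W['pixels'],(400,300))
b=cv2.resize(D['pixels'][225:315,205:325],(400,300),interpolation=cv2.INTER_CUBIC)
cv2.imwrite('pics/f.png',np.hstack([a,b])[:,:,::-1])
for n,c in(('wrist',W),('side',D)):
  for t,z in(('can',.003),('cap_top',.034)):
    for d in spotter.landmark_of(t,n)[:4]: print(n,t,np.round(d['uv'],1),d['conf'],atz(c,d['uv'],z))
```

```text
[ 0.54712567 -0.34124615  0.09334892] [258.16013093 218.5197085 ]
wrist can [138.5 122. ] 0.8 [ 0.65369878 -0.262077    0.003     ]
wrist can [113.3 213.5] 0.8 [ 0.58340938 -0.18496276  0.003     ]
wrist can [260.6 182.3] 0.7 [ 0.54775932 -0.34435324  0.003     ]
wrist can [366.7 160.1] 0.56 [ 0.52330914 -0.4523716   0.003     ]
wrist cap_top [121.3 125.7] 0.94 [ 0.65359414 -0.25954507  0.034     ]
wrist cap_top [ 87.2 231.1] 0.72 [ 0.58275763 -0.17252591  0.034     ]
wrist cap_top [376.2 170.4] 0.68 [ 0.52133682 -0.44863063  0.034     ]
wrist cap_top [256.7 197.3] 0.66 [ 0.54408494 -0.33830015  0.034     ]
side can [294.4 257.2] 0.87 [ 0.64985585 -0.25795145  0.003     ]
side can [302.6 311.8] 0.73 [ 0.64532784 -0.40348923  0.003     ]
side can [257.9 290.7] 0.55 [ 0.55322054 -0.34649077  0.003     ]
side can [247.7 335.8] 0.52 [ 0.5241709  -0.45009463  0.003     ]
side cap_top [298. 248.] 0.65 [ 0.65605691 -0.25474127  0.034     ]
side cap_top [257.2 277.5] 0.64 [ 0.55178273 -0.33269389  0.034     ]
side cap_top [244.5 328. ] 0.49 [ 0.51747408 -0.44907809  0.034     ]
side cap_top [266.4 225.5] 0.44 [ 0.5871737 -0.1787271  0.034    ]
```

View pics/f.png

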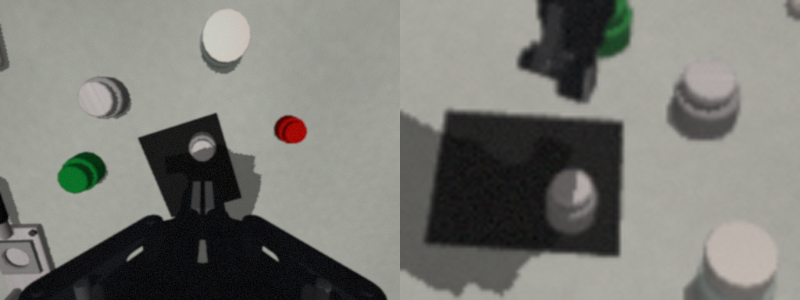

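The can is still upright where it was, but the fingertips in the wrist view sit at around (260,233), below the projected TCP at (258,218). So the real fingertips look displaced towards tool -x. I'll measure the closed tips with all three cameras.

Run:
```python
from h import *
s=env.get_state();t=s['tcp_pos'];r=quat(s['orientation']).as_matrix();print(t)
o=np.zeros((600,800,3),'uint8')
for i,n in enumerate(('wrist','side','scene')):
  c=cam(n);u=proj(c,t);w=(100,75) if n=='wrist' else (60,45)
  x0=int(u[0]-w[0]/2);y0=int(u[1]-w[1]/2);k=400/w[0]
  p=cv2.resize(c['pixels'][y0:y0+w[1],x0:x0+w[0]],(400,300),interpolation=cv2.INTER_CUBIC)
  p=np.clip(p.astype(float)*1.8,0,255).astype('uint8')
  for q,col in((t,(255,0,0)),(t+r[:,0]*.011,(0,255,0)),(t-r[:,0]*.011,(0,0,255)),(t-r[:,2]*.03,(255,255,0))):
    v=(proj(c,q)-[x0,y0]+.5)*k;cv2.circle(p,tuple(int(a) for a in v),3,col,-1)
  o[(i//2)*300:(i//2)*300+300,(i%2)*400:(i%2)*400+400]=p;print(n,x0,y0,k)
cv2.imwrite('pics/g.png',o[:,:,::-1])
```

```text
[ 0.54571008 -0.3401397   0.09073667]
wrist 208 180 4.0
side 225 242 6.666666666666667
scene 176 134 6.666666666666667
```

View pics/g.png

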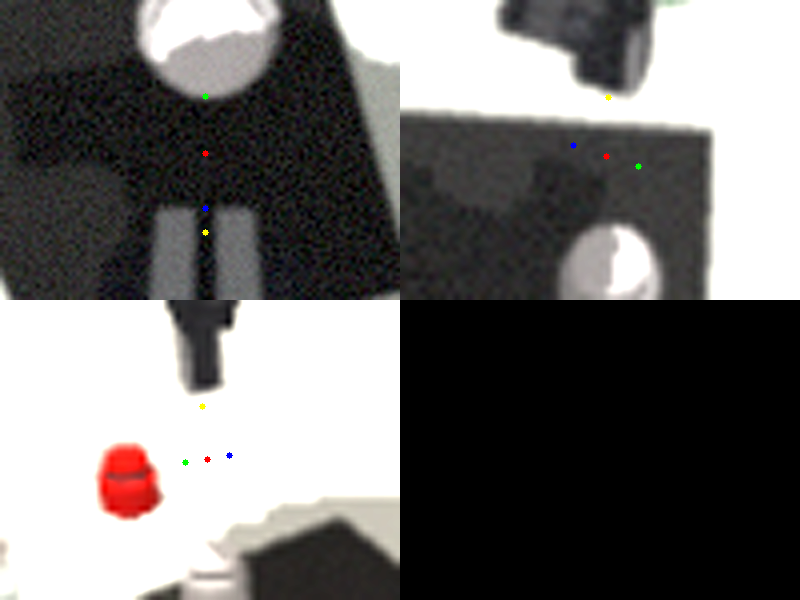

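The closed fingertips lie straight behind the reported TCP: side about (606,88) in the crop, scene about (205,388), against red TCP dots at (606,156) and (207,459). So the true tips are about 37 mm short along tool z, and the fingers closed above the cap. I'll quantify that and check whether the readings drift.

Run:
```python
from h import *
from scipy.optimize import brentq
np.set_printoptions(precision=4,suppress=True)
S=[env.get_state() for _ in range(1)]
W=cam('wrist');s=env.get_state();print(S[0]['tcp_pos'],s['tcp_pos'],s['joint_pos'],s['qvel'],s['clock'],s['finger_gap'])
t=s['tcp_pos'];r=quat(s['orientation']).as_matrix()
g=W['pixels'].astype(float).sum(2)
print('col profile', g[222:244,246:256].mean(1).round(), g[222:244,263:271].mean(1).round())
for v in(232,235): print(v,[round(brentq(lambda L:proj(W,t+r[:,0]*a-r[:,2]*L)[1]-v,-.02,.12),4) for a in(.011,.009)])
D=cam('side');C=cam('scene')
print('side/scene L',[(L,(proj(D,t-r[:,2]*L)-[225,242])*6.667,(proj(C,t-r[:,2]*L)-[176,134])*6.667) for L in(.03,.035,.04)])
print(env.get_state()['tcp_pos'])
```

```text
[ 0.546  -0.3403  0.091 ] [ 0.5461 -0.3404  0.0912] [-0.682   0.4901  0.0572  1.1392 -0.0001  2.8966] [-0.0001 -0.0035  0.0051  0.0013 -0.0015  0.0006] 7.4 -5.418261807998219e-05
col profile [ 38.  35.  43.  32.  36.  40.  35.  30.  40.  73. 119. 156. 171. 166.
 166. 166. 167. 174. 174. 177. 173. 172.] [ 49.  43.  32.  37.  44.  34.  36.  29.  44.  77. 130. 169. 181. 180.
 182. 184. 180. 181. 183. 181. 184. 184.]
232 [0.0443, 0.0404]
235 [0.0479, 0.044]
side/scene L [(0.03, array([206.724 ,  93.3109]), array([198.2896, 102.442 ])), (0.035, array([207.1927,  83.1631]), array([197.4514,  93.5646])), (0.04, array([207.6656,  72.9259]), array([196.6096,  84.6492]))]
[ 0.5463 -0.3406  0.0916]
```

The tips are about 40 mm short of the reported TCP, laterally true. I'll compensate by about -0.040 in z. Joint 6 would also exceed its limit at the press with this yaw, so I'll turn back 35° first, then descend for a regrasp.

Request:
jog_arm(
  increments=[
    [[0,0,0,0,0,-0.0389,100],[0,0,0,0,0,-0.0389,100],[0,0,0,0,0,-0.0389,100],[0,0,0,0,0,-0.0389,100],[0,0,0,0,0,-0.0389,100],[0,0,0.08,0,0,0,100],[0,0,0.08,0,0,0,100],[0,0,0.08,0,0,0,100],[0,0,0.07,0,0,0,100],[0,0,0.05,0,0,0,100],[0,0,0.04,0,0,0,100],[0,0,0.03,0,0,0,100],[0,0,0.02,0,0,0,100],[0,0,0,0,0,0,100]],
  ],
)

```text
clock: 8.9
tcp_pos: [0.5463, -0.3406, -0.0209]
orientation: [-0.0, 0.996, 0.087, -0.0]
wrist_force: [-0.5, 0.9, 0.1]
finger_gap: 0.052
grip_force: 0.0
```

Run:
```python
from h import *
W=cam('wrist');D=cam('side');s=env.get_state();print(s['tcp_pos'],s['wrist_force'],s['finger_gap'],s['joint_pos'])
a=cv2.resize(W['pixels'][150:300,160:360],(400,300),interpolation=cv2.INTER_CUBIC)
b=cv2.resize(D['pixels'][255:315,215:295],(400,300),interpolation=cv2.INTER_CUBIC)
o=np.clip(np.hstack([a,b]).astype(float)*1.6,0,255).astype('uint8')
cv2.imwrite('pics/h.png',o[:,:,::-1])
t=s['tcp_pos'];r=quat(s['orientation']).as_matrix()
for dx in(-.003,0,.003):
  P=[];p=t+r[:,0]*dx
  for z,rr in((.003,.017),(.023,.017),(.027,.0135),(.034,.0135)):
    for a in np.linspace(0,6.28,60):P.append(proj(W,[p[0]+rr*np.cos(a),p[1]+rr*np.sin(a),z]))
  P=(np.array(P)-[160,150])*2;print(dx,P.min(0),P.max(0))
```

```text
[ 0.54676556 -0.340992   -0.01998061] [-0.98972061  0.22038466  0.03232161] 0.05223233339007078 [-6.82082930e-01  5.77015615e-01 -8.99476551e-02  9.02989289e-01
 -3.46978253e-05  2.28561596e+00]
-0.003 [141.2383181  124.77816134] [260.65623133 271.73056405]
0 [140.90441344 115.76385524] [261.04828995 262.44741585]
0.003 [140.56642173 106.64831439] [261.44514202 253.04606425]
```

View pics/h.png

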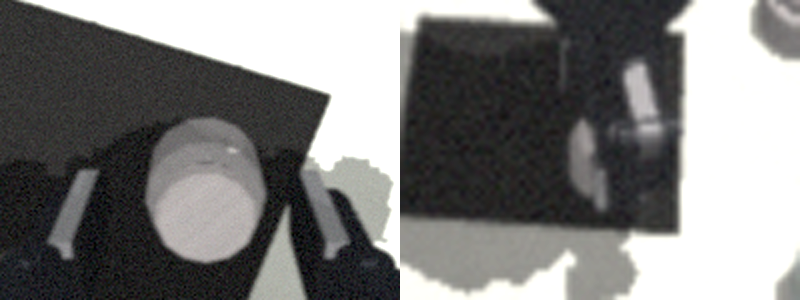

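The view shows the can, in the crop at (205,190), between the pads and within 2 mm of centre. I'll lower 11 mm more and close.

Request:
jog_arm(
  increments=[
    [[0,0.006,0.02,0,0,0,100],[0,0,0.014,0,0,0,100],[0,0,0.01,0,0,0,100],[0,0,0,0,0,0,130],[0,0,0,0,0,0,140],[0,0,0,0,0,0,150],[0,0,0,0,0,0,180],[0,0,0,0,0,0,180],[0,0,0,0,0,0,180],[0,0,0,0,0,0,180]],
  ],
  force=40,
)

```text
clock: 10.0
tcp_pos: [0.547, -0.3424, -0.0311]
orientation: [0.0, 0.996, 0.087, 0.0]
wrist_force: [0.3, -0.0, 2.8]
finger_gap: 0.0312
grip_force: 39.9
```

Request:
jog_arm(
  increments=[
    [[0,0,-0.03,0,0,0,180],[0,0,-0.07,0,0,0,180],[0,0,-0.1,0,0,0,180],[0,0,-0.1,0,0,0,180],[0,0,-0.1,0,0,0,180],[0.007,-0.095,0,0,0,0,180],[0.007,-0.095,0,0,0,0,180],[0.007,-0.095,0,0,0,0,180],[0.007,-0.095,0,0,0,0,180],[0.007,-0.095,0,0,0,0,180],[0.007,-0.095,0,0,0,0,180],[0.007,-0.095,0,0,0,0,180],[0.007,-0.095,0,0,0,0,180],[0.007,-0.095,0,0,0,0,180],[0.007,-0.095,0,0,0,0,180],[0.007,-0.095,0,0,0,0,180],[0.007,-0.095,0,0,0,0,180],[0.007,-0.095,0,0,0,0,180],[0.007,-0.095,0,0,0,0,180],[0,0,0,0,0,0,180]],
  ],
)

```text
clock: 12.0
tcp_pos: [0.5122, -0.008, 0.0685]
orientation: [-0.0, 0.996, 0.088, -0.001]
wrist_force: [-0.5, -1.2, -1.4]
finger_gap: 0.0311
grip_force: 39.9
```

Run:
```python
from h import *
np.set_printoptions(precision=4,suppress=True)
o=[]
for n in('wrist','scene','side'):
  c=cam(n);s=env.get_state();im=c['pixels']
  for t in('can','cap_top','nest','press','handle_end','handle'):
    for d in spotter.landmark_of(t,n)[:2]: print(n,t,np.round(d['uv'],1),round(d['conf'],2),atz(c,d['uv'],.012))
  if n=='wrist': o.append(cv2.resize(im,(480,360)))
  elif n=='side': o.append(cv2.resize(im[130:220,180:260],(320,360),interpolation=cv2.INTER_CUBIC))
print(s['tcp_pos'],s['joint_pos'],s['finger_gap'],s['grip_force'],s['wrist_force'])
cv2.imwrite('pics/i.png',np.clip(np.hstack(o)*1.4,0,255).astype('uint8')[:,:,::-1])
```

```text
wrist can [255.5 240.3] 0.81 [ 0.4637 -0.0129  0.012 ]
wrist can [464.7 149.5] 0.71 [ 0.5829 -0.1762  0.012 ]
wrist cap_top [256.  274.1] 0.95 [ 0.426 -0.02   0.012]
wrist cap_top [502.6 155.4] 0.79 [ 0.5839 -0.2109  0.012 ]
wrist nest [259.5 202.8] 0.76 [ 0.5026 -0.0098  0.012 ]
wrist press [258.  193.3] 0.78 [ 0.5115 -0.0068  0.012 ]
scene can [199.1 200. ] 0.7 [ 0.6474 -0.2599  0.012 ]
scene can [231.3 204.6] 0.6 [ 0.59   -0.1706  0.012 ]
scene cap_top [195.  191.4] 0.64 [ 0.6287 -0.306   0.012 ]
scene cap_top [230.3 194.4] 0.59 [ 0.5572 -0.2133  0.012 ]
scene nest [286.9 213.2] 0.75 [ 0.4969 -0.0201  0.012 ]
scene press [287.7 220.1] 0.6 [0.519  0.0039 0.012 ]
scene handle_end [339.9 135.6] 0.72 [-0.0043 -0.2054  0.012 ]
scene handle [311.3 195.4] 0.8 [ 0.3749 -0.0274  0.012 ]
side can [247.6 337.9] 0.78 [ 0.5233 -0.4589  0.012 ]
side can [265.  238.6] 0.69 [ 0.5823 -0.2031  0.012 ]
side cap_top [243.6 328.9] 0.6 [ 0.5163 -0.4395  0.012 ]
side cap_top [265.1 221.7] 0.48 [ 0.588  -0.1452  0.012 ]
side nest [233.8 187.9] 0.82 [ 0.5093 -0.0076  0.012 ]
side press [230.4 190.3] 0.79 [ 0.4992 -0.0176  0.012 ]
side handle_end [182.1 107.2] 0.93 [0.3259 0.4631 0.012 ]
side handle [209.2 167.9] 0.94 [0.4363 0.0882 0.012 ]
[ 0.5133 -0.0106  0.0685] [-0.177   0.27   -0.3328  0.968  -0.0001  2.7908] 0.031925466434499714 39.899001717567444 [-0.7008 -0.7672 -1.614 ]
```

View pics/i.png

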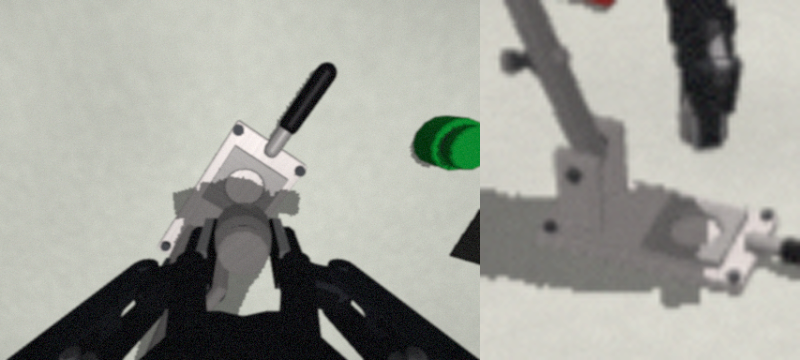

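The can is held at the wrist-picture centre, (258,245) full-resolution, with the pocket just ahead at about (261,196). I'll use the earlier clear wrist picture (c.png: rim and block centre at about (61,294)) to fix the pocket position and compare.

Run:
```python
from h import *
np.set_printoptions(precision=4,suppress=True)
W=cam('wrist')
s=env.get_state();r0=quat(s['orientation']);Rt=r0.as_matrix().T@W['R'];pt=r0.as_matrix().T@(W['P']-s['tcp_pos'])
c=dict(W);r=quat([.0001,.9763,-.2166,-.0003]);t=np.array([.5505,-.334,.1537])
c['P']=t+r.apply(pt);c['R']=r.as_matrix()@Rt
for uv in((60.5,294),(61.7,294.4)): print(atz(c,uv,.018))
f=lambda p:np.array([20+p[0]/5-.4,250+p[1]/5-.4])
print('corners',[atz(c,f(p),.018) for p in((68,140),(295,128),(335,298),(128,318))])
print('screws',[atz(c,f(p),.013) for p in((41,91),(297,84))])
# from current wrist picture i (scale .9375): screws
g=lambda p:np.array(p)/.9375
print('now screws',[atz(W,g(p),.013) for p in((238,130),(300,172),(165,245))],'block corners',[atz(W,g(p),.018) for p in((237,145),(290,180))])
print('pt',pt,s['tcp_pos'])
np.savez('mount.npz',Rt=Rt,pt=pt)
```

```text
[ 0.5085 -0.0103  0.018 ]
[ 0.5072 -0.0114  0.018 ]
corners [array([0.5458, 0.0065, 0.018 ]), array([ 0.5229, -0.0517,  0.018 ]), array([ 0.4719, -0.0275,  0.018 ]), array([0.491 , 0.0302, 0.018 ])]
screws [array([0.5602, 0.0087, 0.013 ]), array([ 0.5326, -0.0557,  0.013 ])]
now screws [array([0.561 , 0.0028, 0.013 ]), array([ 0.532 , -0.0625,  0.013 ]), array([0.4288, 0.0586, 0.013 ])] block corners [array([0.5482, 0.0014, 0.018 ]), array([ 0.5239, -0.0537,  0.018 ])]
pt [ 0.08   -0.0006 -0.1812] [ 0.5133 -0.0105  0.0685]
```

Request:
jog_arm(
  increments=[
    [[0.02,0.06,-0.02,0,0,0,180],[0.02,0.06,-0.02,0,0,0,180],[0,0.06,-0.02,0,0,0,180],[0,0.06,-0.02,0,0,0,180],[0,0,0,0,0,0,180],[0,0,0,0,0,0,180],[0,0,0,0,0,0,180]],
  ],
)

```text
clock: 13.8
tcp_pos: [0.533, -0.0677, 0.0882]
orientation: [-0.0, 0.996, 0.087, -0.0]
wrist_force: [0.8, 0.2, -2.1]
finger_gap: 0.0313
grip_force: 40.0
```

```bash
cat > fitp.py <<'E'
from h import *
from scipy.optimize import minimize
np.set_printoptions(precision=4,suppress=True)
a=np.linspace(0,2*np.pi,72,endpoint=False)
def pts(p):
    x,y,th=p;c,s_=np.cos(th),np.sin(th);out=[]
    def add(q,z,n):
        out.append((np.c_[x+q@[c,-s_],y+q@[s_,c],np.full(len(q),z)],np.c_[n@[c,-s_],n@[s_,c],np.zeros(len(n))]))
    u=np.linspace(-.027,.027,30);e=np.ones(30)
    for sx,sy in((1,0),(-1,0),(0,1),(0,-1)):
        q=np.c_[sx*.03*e+(sy!=0)*u, sy*.03*e+(sx!=0)*u]; add(q,.018,np.tile([sx,sy],(30,1)).astype(float))
    d=np.c_[np.cos(a),np.sin(a)]; add(d*.0205,.018,d)
    return np.vstack([o[0] for o in out]),np.vstack([o[1] for o in out])
def pj(c,P):
    q=(P-c['P'])@c['R'];return np.c_[c['cx']+c['fx']*q[:,0]/q[:,2],c['cy']+c['fy']*q[:,1]/q[:,2]]
def score(p,c,g):
    P,N=pts(p);uv=pj(c,P).astype('float32');d=pj(c,P+N*.001)-uv;d/=np.linalg.norm(d,axis=1)[:,None]
    gx,gy=g;k=lambda m:cv2.remap(m,uv[:,0].copy(),uv[:,1].copy(),cv2.INTER_LINEAR)[:,0] if 0 else cv2.remap(m,uv[:,:1].astype('float32'),uv[:,1:].astype('float32'),cv2.INTER_LINEAR)[:,0]
    return -np.minimum(np.abs(k(gx)*d[:,0]+k(gy)*d[:,1]),25).mean()
def fit(c,p0):
    im=cv2.GaussianBlur(cv2.cvtColor(c['pixels'],cv2.COLOR_RGB2GRAY).astype('float32'),(0,0),1)
    g=(cv2.Scharr(im,cv2.CV_32F,1,0)/32,cv2.Scharr(im,cv2.CV_32F,0,1)/32)
    G=[(score((x,y,t),c,g),x,y,t) for x in np.arange(p0[0]-.012,p0[0]+.0121,.0015) for y in np.arange(p0[1]-.012,p0[1]+.0121,.0015) for t in np.radians(np.arange(150,161,2))]
    G.sort();r=minimize(score,G[0][1:],args=(c,g),method='Nelder-Mead',options=dict(initial_simplex=np.array(G[0][1:])+np.array([[0,0,0],[.001,0,0],[0,.001,0],[0,0,.02]])))
    return r.x[:2],np.degrees(r.x[2]),r.fun,G[0][0],np.median([q[0] for q in G]),G[5][1:3],pj(c,np.array([[*r.x[:2],.018]]))
E
python3 - <<'E'
from fitp import *
for n in('wrist','wrist','scene','side'):
    c=cam(n);print(n,*fit(c,(.509,-.010)))
    for d in spotter.landmark_of('nest',n)[:1]: print(d['uv'],d['conf'],atz(c,d['uv'],.012))
cv2.imwrite('pics/last_wrist.png',cam('wrist')['pixels'][:,:,::-1])
s=env.get_state();print(s['tcp_pos'],s['clock'])
E
```

```text
wrist [ 0.5084 -0.0101] 156.9462183635982 -7.673855101453351 -7.352347907157289 -3.085405964217192 (np.float64(0.509), np.float64(-0.009999999999999988)) [[197.0115 202.2036]]
[197.2, 201.0] 0.58 [ 0.5072 -0.0091  0.012 ]
wrist [ 0.5084 -0.01  ] 156.98634397266997 -7.670155522478242 -7.293427440575205 -3.0507351413597963 (np.float64(0.509), np.float64(-0.009999999999999988)) [[197.2627 202.2352]]
[200.1, 202.6] 0.64 [ 0.5061 -0.0118  0.012 ]
scene [0.5146 0.0039] 156.9859391007544 -8.491155501805608 -8.083298564872914 -5.69131161225039 (np.float64(0.515), np.float64(0.0020000000000000226)) [[288.7609 217.8938]]
[287.2, 212.9] 0.65 [ 0.4952 -0.0205  0.012 ]
side [ 0.5067 -0.0129] 155.92724140657705 -7.480690532375114 -7.4358714809054005 -5.345264125772526 (np.float64(0.5075000000000001), np.float64(-0.01149999999999999)) [[232.9252 187.5938]]
[233.1, 187.0] 0.59 [ 0.5074 -0.0036  0.012 ]
[ 0.5335 -0.0676  0.0885] 14.25
```

Pocket at (0.5084, -0.0101), press yaw 157°. I'll move above it and down to just over the rim.

Request:
jog_arm(
  increments=[
    [[-0.014,-0.061,0,0,0,0,180],[-0.014,-0.061,0,0,0,0,180],[-0.014,-0.061,0,0,0,0,180],[-0.014,-0.061,0,0,0,0,180],[0,0,0.06,0,0,0,180],[0,0,0.06,0,0,0,180],[0,0,0.06,0,0,0,180],[0,0,0.06,0,0,0,180],[0,0,0.06,0,0,0,180],[0,0,0.05,0,0,0,180],[0,0,0.03,0,0,0,180],[0,0,0.02,0,0,0,180],[0,0,0,0,0,0,180],[0,0,0,0,0,0,180],[0,0,0,0,0,0,180]],
  ],
)

```text
clock: 15.75
tcp_pos: [0.5098, -0.0103, -0.0109]
orientation: [0.0, 0.996, 0.087, 0.001]
wrist_force: [0.8, 0.3, -0.7]
finger_gap: 0.0315
grip_force: 40.0
```

Run:
```python
from fitp import *
W=cam('wrist');s=env.get_state();print(s['tcp_pos'],s['wrist_force'])
print(fit(W,(.5084,-.0101)))
S=cam('side')
for n,c in(('wrist',W),('side',S)):
  for d in spotter.landmark_of('can',n)[:3]: print(n,d['uv'],d['conf'],atz(c,d['uv'],.022))
  for d in spotter.landmark_of('cap_top',n)[:3]: print(n,d['uv'],d['conf'],atz(c,d['uv'],.053))
s=env.get_state();print(s['tcp_pos'])
```

```text
[ 0.5098 -0.0103 -0.0109] [ 0.858  -0.5588 -1.1118]
(array([ 0.5085, -0.0094]), np.float64(156.87149287827688), np.float64(-7.771674576870911), np.float64(-7.138379635663067), np.float64(-2.6078778746612032), (np.float64(0.5068999999999999), np.float64(-0.013099999999999994)), array([[257.8499, 238.6137]]))
wrist [262.7, 238.9] 0.76 [ 0.5109 -0.012   0.022 ]
wrist [258.3, 274.2] 0.96 [ 0.5073 -0.01    0.053 ]
side [248.2, 335.7] 0.83 [ 0.5244 -0.4593  0.022 ]
side [263.1, 238.9] 0.71 [ 0.5762 -0.2122  0.022 ]
side [295.9, 255.2] 0.64 [ 0.6503 -0.2666  0.022 ]
side [264.7, 223.8] 0.69 [ 0.581  -0.1901  0.053 ]
side [245.0, 334.7] 0.6 [ 0.5171 -0.4724  0.053 ]
side [298.5, 247.2] 0.48 [ 0.6532 -0.2676  0.053 ]
[ 0.5094 -0.0103 -0.0113]
```

Request:
jog_arm(
  increments=[
    [[-0.002,0,0.008,0,0,0,180],[0,0,0.008,0,0,0,180],[0,0,0.008,0,0,0,180],[0,0,0.008,0,0,0,180],[0,0,0,0,0,0,180],[0,0,0,0,0,0,180]],
  ],
)

```text
clock: 16.65
tcp_pos: [0.5084, -0.0102, -0.0198]
orientation: [-0.0, 0.996, 0.087, -0.0]
wrist_force: [-0.5, 0.2, -1.6]
finger_gap: 0.0314
grip_force: 40.1
```

No contact on the rim, so the can is inside the pocket. Lower the last bit, release, and rise.

Request:
jog_arm(
  increments=[
    [[0,0,0.004,0,0,0,180],[0,0,0.004,0,0,0,180],[0,0,0,0,0,0,180],[0,0,0,0,0,0,140],[0,0,0,0,0,0,130],[0,0,0,0,0,0,115],[0,0,0,0,0,0,100],[0,0,0,0,0,0,100],[0,0,0,0,0,0,100],[0,0,-0.04,0,0,0,100],[0,0,-0.1,0,0,0,100],[0,0,-0.15,0,0,0,100],[0,0,-0.15,0,0,0,100],[0,0,0,0,0,0,100],[0,0,0,0,0,0,100]],
  ],
)

```text
clock: 18.15
tcp_pos: [0.5098, -0.0105, 0.09]
orientation: [0.0, 0.996, 0.087, 0.002]
wrist_force: [-0.2, -0.2, -0.6]
finger_gap: 0.0519
grip_force: 0.0
```

Run:
```python
from fitp import *
W=cam('wrist');s=env.get_state();print(s['tcp_pos'],s['wrist_force'],s['finger_gap'],s['joint_pos'],s['clock'])
g=cv2.cvtColor(W['pixels'],cv2.COLOR_RGB2GRAY)
for d in spotter.landmark_of('can','wrist')[:2]: print('can',d['uv'],d['conf'],atz(W,d['uv'],.012))
for d in spotter.landmark_of('cap_top','wrist')[:2]: print('cap',d['uv'],d['conf'],atz(W,d['uv'],.043),atz(W,d['uv'],.049))
for n in('scene','side'):
  c=cam(n)
  for t in('can','cap_top','handle','handle_end'):
    for d in spotter.landmark_of(t,n)[:5]: print(n,t,np.round(d['uv'],1),round(d['conf'],2))
  for q in([.5084,-.0101,.012],[.5084,-.0101,.043]): print('exp',proj(c,q))
```

```text
[ 0.5086 -0.0102  0.0887] [-0.2634  0.2524 -1.4589] 0.052125336542086634 [-0.178   0.2441 -0.3137  1.0125 -0.0001  2.7897] 18.2
can [448.7, 143.9] 0.98 [ 0.5819 -0.179   0.012 ]
can [259.4, 186.0] 0.71 [ 0.5101 -0.0106  0.012 ]
cap [480.7, 149.9] 0.84 [ 0.5825 -0.1854  0.043 ] [ 0.5827 -0.1804  0.049 ]
cap [255.2, 199.7] 0.68 [ 0.5063 -0.0074  0.043 ] [ 0.5084 -0.0071  0.049 ]
scene can [230.2 206.5] 0.8
scene can [199.2 201.7] 0.6
scene can [287.9 214.2] 0.58
scene can [189.8 165.2] 0.39
scene cap_top [194.  194.3] 0.69
scene cap_top [231.4 191. ] 0.61
scene cap_top [196.8 153.7] 0.45
scene cap_top [287.5 208.6] 0.44
scene handle [313.5 198.3] 0.82
scene handle_end [341.4 138.4] 0.67
scene handle_end [288.2 213. ] 0.27
exp [286.706 216.388]
exp [287.0374 208.3361]
side can [247.4 335. ] 0.85
side can [236.6 188.7] 0.63
side can [296.9 258.7] 0.57
side can [263.2 236.4] 0.56
side cap_top [265.3 227.5] 0.67
side cap_top [247.1 331. ] 0.61
side cap_top [237.8 178.7] 0.56
side cap_top [300.3 315.8] 0.5
side cap_top [302.  250.3] 0.49
side handle [209.3 170.7] 0.88
side handle_end [176.6 105.7] 0.76
side handle_end [191.  125.2] 0.43
exp [233.5081 188.482 ]
exp [233.3707 180.3967]
```

The can is in the pocket: cap_top is seen at scene (287.5,208.6), against (287.0,208.3) expected for seated. Next, the handle. I'll rise, turn so the fingers close along the press axis, and hover with the open fingers straddling the handle end.

Request:
jog_arm(
  increments=[
    [[0,0,-0.08,0,0,-0.0392,100],[0,0,-0.08,0,0,-0.0392,100],[0,0,-0.08,0,0,-0.0392,100],[0,0,-0.08,0,0,-0.0392,100],[0,0,-0.08,0,0,-0.0392,100],[0,0,-0.08,0,0,-0.0392,100],[0,0,-0.08,0,0,-0.0392,100],[0,0,-0.08,0,0,-0.0392,100],[-0.001,-0.074,0,0,0,0,100],[-0.001,-0.074,0,0,0,0,100],[-0.001,-0.074,0,0,0,0,100],[-0.001,-0.074,0,0,0,0,100],[-0.001,-0.074,0,0,0,0,100],[-0.001,-0.074,0,0,0,0,100],[-0.001,-0.074,0,0,0,0,100],[-0.001,-0.074,0,0,0,0,100],[0,0,0,0,0,0,100],[0,0,0,0,0,0,100]],
  ],
)

```text
clock: 20.6
tcp_pos: [0.3727, 0.0471, 0.2488]
orientation: [0.001, 0.837, 0.548, 0.001]
wrist_force: [-0.4, -0.6, -0.7]
finger_gap: 0.052
grip_force: 0.0
```

Run:
```python
from h import *
np.set_printoptions(precision=4,suppress=True)
obs=[]
s=env.get_state();r=quat(s['orientation']).as_matrix();print(s['tcp_pos'],s['joint_pos'],s['clock'],r[:,0])
for n in('wrist','scene','side'):
  c=cam(n)
  for d in spotter.landmark_of('handle_end',n)[:2]: print(n,np.round(d['uv'],1),round(d['conf'],2),atz(c,d['uv'],.2566)); 
  d=spotter.landmark_of('handle_end',n)
  if d: obs.append((c,d[0]['uv']))
  m=spotter.cut_out('handle',n)
  if m: ys,xs=np.where(m[0]['region']);print(n,'mask',m[0]['conf'],xs.min(),xs.max(),ys.min(),ys.max())
print(tri(obs),tri(obs[1:]))
```

```text
[0.3727 0.0471 0.2488] [-0.0887 -0.0894 -0.2795  1.3793 -0.0002  1.8934] 20.6 [0.3997 0.9166 0.0003]
wrist mask 0.84 246 313 155 239
scene [340.  134.6] 0.93 [0.3629 0.0462 0.2566]
scene mask 0.67 309 342 134 196
side [180.2 104.1] 0.73 [0.3769 0.0467 0.2566]
side [302.2 316.8] 0.61 [ 0.5908 -0.5526  0.2566]
side mask 0.67 231 237 178 184
[0.3737 0.0501 0.2586] [ 0.4829 -0.7314  0.6888]
```

Request:
jog_arm(
  increments=[
    [[0,0,0.03,0,0,0,100],[0,0,0.03,0,0,0,100],[0,0,0.03,0,0,0,100],[0,0,0.03,0,0,0,100],[0,0,0.03,0,0,0,100],[0,0,0.03,0,0,0,100],[0,0,0.03,0,0,0,100],[0,0,0.02,0,0,0,100],[0,0,0,0,0,0,100],[0,0,0,0,0,0,100]],
  ],
)

```text
clock: 22.2
tcp_pos: [0.3723, 0.0471, 0.191]
orientation: [0.0, 0.837, 0.548, -0.0]
wrist_force: [0.1, 0.5, 0.6]
finger_gap: 0.0518
grip_force: 0.0
```

Run:
```python
from h import *
np.set_printoptions(precision=4,suppress=True)
s=env.get_state();print(s['tcp_pos'],s['wrist_force'],s['clock'])
o=np.zeros((300,800,3),'uint8')
for i,n in enumerate(('scene','side')):
  c=cam(n);u=proj(c,[.40,.035,.2]);x0=int(u[0]-50);y0=int(u[1]-37)
  o[:,i*400:i*400+400]=np.clip(cv2.resize(c['pixels'][y0:y0+75,x0:x0+100],(400,300),interpolation=cv2.INTER_CUBIC)*1.5,0,255)
  for q in(s['tcp_pos']+[0,0,.04],): v=(proj(c,q)-[x0,y0])*4;cv2.circle(o,(int(v[0])+400*i,int(v[1])),3,(255,0,0),-1)
cv2.imwrite('pics/j.png',o[:,:,::-1])
```

```text
[0.3723 0.0471 0.191 ] [0.0741 0.5456 0.6154] 22.2
```

View pics/j.png

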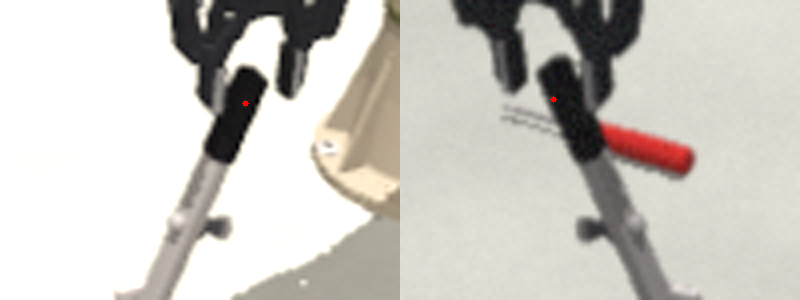

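The picture shows the handle end between the two open fingers, scene crop (245,90) and side crop (560,85). I'll swing the handle over, in the first stage to about 60°.

Request:
jog_arm(
  increments=[
    [[0,0.056,0,0,0,0,100],[0,0.056,0,0,0,0,100],[0,0.056,0,0,0,0,100],[0,0.056,0,0,0,0,100],[0,0.056,0,0,0,0,100],[0,0.056,0,0,0,0,100],[0,0.06,0,0,0,0,100],[0,0.06,0,0,0,0,100],[0,0.06,0,0,0,0,100],[0,0.058,0.02,0,0,0,100],[0,0.058,0.02,0,0,0,100],[0,0.058,0.02,0,0,0,100],[0,0,0,0,0,0,100]],
  ],
)

```text
clock: 23.6
tcp_pos: [0.5319, -0.0229, 0.1746]
orientation: [0.0, 0.837, 0.547, -0.0]
wrist_force: [-0.9, 0.6, -0.2]
finger_gap: 0.052
grip_force: 0.0
```

```bash
cat > ang.py <<'E'
from h import *
np.set_printoptions(precision=4,suppress=True)
H=np.array([.435,.0218,.064]);px=np.array([-.917,.399,0])
def ang():
    for n in('scene','side','wrist'):
        c=cam(n)
        P={a:proj(c,H+.205*(-np.cos(a)*px+np.sin(a)*np.array([0,0,1]))) for a in np.radians(np.arange(-10,115,1))}
        for d in spotter.landmark_of('handle_end',n)[:2]:
            a=min(P,key=lambda k:np.linalg.norm(P[k]-d['uv']));print(n,np.round(d['uv'],1),round(d['conf'],2),'angle',round(np.degrees(a)),'miss',np.linalg.norm(P[a]-d['uv']).round(1))
    s=env.get_state();p=s['tcp_pos'];X=(p-H)@px;print('t',s['clock'],p,'X',X,'Y',(p-H)[:2]@[px[1],-px[0]],'F',s['wrist_force'],s['finger_gap'],s['orientation'],s['joint_pos'])
E
python3 -c "from ang import *;ang()"
```

```text
scene [282.7 154. ] 0.85 angle 60 miss 2.0
side [243.6 125.3] 0.7 angle 57 miss 1.0
wrist [263.4 266.5] 0.78 angle 59 miss 1.6
t 23.9 [ 0.5301 -0.0217  0.1764] X -0.1046200278724762 Y -0.0019529823077009435 F [ 0.8499  0.0257 -0.182 ] 0.05239690991649913 [0.0003 0.8366 0.5478 0.0002] [-0.1922  0.2325 -0.1053  1.2324 -0.0001  1.79  ]
```

Request:
jog_arm(
  increments=[
    [[0,0.051,0.033,0,0,0,100],[0,0.051,0.033,0,0,0,100],[0,0.051,0.033,0,0,0,100],[0,0.03,0.035,0,0,0,100],[0,0.03,0.035,0,0,0,100],[0,0.03,0.035,0,0,0,100],[0,0.03,0.035,0,0,0,100],[0,0,0,0,0,0,100],[0,0,-0.08,0,0,0,100],[0,0,-0.1,0,0,0,100],[0,0,-0.06,0,0,0,255],[0,0,0,0,0,0,255],[0,0,0,0,0,0,255],[0,0,0,0,0,0,255],[0,0,0,0,0,0,255],[0,0,0,0,0,0,255]],
  ],
)

```text
clock: 25.5
tcp_pos: [0.5923, -0.0491, 0.1753]
orientation: [-0.001, 0.837, 0.548, -0.001]
wrist_force: [-0.6, -0.5, -0.6]
finger_gap: -0.0
grip_force: 0.0
```

```bash
python3 -c "from ang import *;ang()"
```

```text
scene [254.9 179.9] 0.83 angle 30 miss 1.3
side [268.3 154.4] 0.87 angle 29 miss 0.6
side [301.6 314.6] 0.54 angle -10 miss 123.2
wrist [267.4 205.7] 0.76 angle 28 miss 3.7
t 25.8 [ 0.5929 -0.0492  0.1762] X -0.173132206935481 Y -0.0021366704442376686 F [0.3018 0.3701 0.263 ] -0.00027053552946866555 [ 0.      0.8367  0.5476 -0.    ] [-0.2177  0.3574  0.0653  1.2787 -0.0001  1.7648]
```

The handle stands at about 29°. I'll now press it down from above with closed fingertips near its end, stopping above the punch contact range.

Request:
jog_arm(
  increments=[
    [[0,-0.03,0,0,0,0,255],[0,-0.03,0.01,0,0,0,255],[0,0,0.052,0,0,0,255],[0,0,0.05,0,0,0,255],[0,0,0.05,0,0,0,255],[0,0,0.05,0,0,0,255],[0,0.012,0.032,0,0,0,255],[0,0.012,0.032,0,0,0,255],[0,0.012,0.032,0,0,0,255],[0,0.012,0.032,0,0,0,255],[0,0.012,0.032,0,0,0,255],[0,0.012,0.032,0,0,0,255],[0,0,0,0,0,0,255],[0,0,0,0,0,0,255]],
  ],
)

```text
clock: 27.2
tcp_pos: [0.5956, -0.0505, 0.075]
orientation: [-0.0, 0.837, 0.548, -0.0]
wrist_force: [-0.1, 0.1, -0.2]
finger_gap: -0.0
grip_force: 0.0
```

```bash
python3 -c "from ang import *;ang()"
```

```text
scene [251.9 198.5] 0.76 angle 14 miss 3.2
side [275.7 177.1] 0.63 angle 8 miss 0.1
wrist [297.  230.8] 0.91 angle 10 miss 3.3
wrist [158.7 186.2] 0.28 angle -10 miss 130.2
t 27.5 [ 0.5959 -0.0504  0.0757] X -0.17635143250685026 Y -0.002033761944162213 F [ 0.23    0.5801 -1.3208] -0.0002866372669793865 [0.0003 0.8367 0.5477 0.0003] [-0.2186  0.4144 -0.1025  1.0531 -0.0001  1.7639]
```

Request:
jog_arm(
  increments=[
    [[0,0,0.006,0,0,0,255],[0,0,0.006,0,0,0,255],[0,0,0.006,0,0,0,255],[0,0,0,0,0,0,255]],
  ],
)

```text
clock: 27.9
tcp_pos: [0.5955, -0.0504, 0.0704]
orientation: [-0.0, 0.837, 0.548, -0.0]
wrist_force: [-0.9, 0.6, 0.0]
finger_gap: 0.0001
grip_force: 0.0
```

Request:
jog_arm(
  increments=[
    [[0,0,0.006,0,0,0,255],[0,0,0.006,0,0,0,255],[0,0,0,0,0,0,255]],
  ],
)

```text
clock: 28.2
tcp_pos: [0.5955, -0.0504, 0.0675]
orientation: [-0.0, 0.837, 0.548, -0.0]
wrist_force: [-0.3, 0.5, -1.1]
finger_gap: -0.0001
grip_force: 0.0
```

Request:
jog_arm(
  increments=[
    [[0,0,0.006,0,0,0,255],[0,0,0.006,0,0,0,255],[0,0,0,0,0,0,255]],
  ],
)

```text
clock: 28.5
tcp_pos: [0.5955, -0.0504, 0.0645]
orientation: [-0.0, 0.837, 0.548, -0.0]
wrist_force: [0.2, -0.6, -0.9]
finger_gap: 0.0002
grip_force: 0.0
```

```bash
python3 -c "from ang import *;ang()"
```

```text
scene [251.1 204.1] 0.71 angle 9 miss 3.5
scene [283.8 213.3] 0.34 angle -10 miss 36.3
side [277.1 178.9] 0.91 angle 6 miss 1.3
wrist [301.4 234. ] 0.63 angle 8 miss 2.2
t 28.8 [ 0.5956 -0.0504  0.0647] X -0.1761091797195756 Y -0.002143904221277593 F [0.8554 0.0667 0.44  ] -0.00010988274413150537 [ 0.      0.8367  0.5477 -0.    ] [-0.2186  0.4228 -0.1182  1.0298 -0.0001  1.7638]
```

Request:
jog_arm(
  increments=[
    [[0,0,0.006,0,0,0,255],[0,0,0.006,0,0,0,255]],
  ],
)

```text
clock: 29.0
tcp_pos: [0.5958, -0.0505, 0.0618]
orientation: [0.0, 0.837, 0.548, 0.0]
wrist_force: [-0.2, -0.4, 1.1]
finger_gap: 0.0005
grip_force: 0.2
```

Request:
jog_arm(
  increments=[
    [[0,0,0.006,0,0,0,255],[0,0,0.006,0,0,0,255]],
  ],
)

```text
clock: 29.2
tcp_pos: [0.5957, -0.0504, 0.0586]
orientation: [0.0, 0.837, 0.548, 0.0]
wrist_force: [0.0, -0.1, 0.2]
finger_gap: 0.0001
grip_force: 0.2
```

Request:
jog_arm(
  increments=[
    [[0,0,0.006,0,0,0,255],[0,0,0.006,0,0,0,255]],
  ],
)

```text
clock: 29.4
tcp_pos: [0.5957, -0.0504, 0.0556]
orientation: [0.0, 0.837, 0.548, -0.0]
wrist_force: [0.2, 0.9, 0.7]
finger_gap: 0.0
grip_force: 0.2
```

Request:
jog_arm(
  increments=[
    [[0,0,0.006,0,0,0,255],[0,0,0.006,0,0,0,255]],
  ],
)

```text
clock: 29.6
tcp_pos: [0.5956, -0.0504, 0.0526]
orientation: [0.0, 0.837, 0.548, -0.0]
wrist_force: [0.5, 0.2, 0.3]
finger_gap: 0.0002
grip_force: 0.2
```

Request:
jog_arm(
  increments=[
    [[0,0,0.006,0,0,0,255],[0,0,0.006,0,0,0,255]],
  ],
)

```text
clock: 29.8
tcp_pos: [0.5957, -0.0504, 0.0496]
orientation: [0.0, 0.837, 0.548, 0.0]
wrist_force: [-0.1, -0.2, 0.3]
finger_gap: 0.0001
grip_force: 0.2
```

Request:
jog_arm(
  increments=[
    [[0,0,0.006,0,0,0,255],[0,0,0.006,0,0,0,255]],
  ],
)

```text
clock: 30.0
tcp_pos: [0.5957, -0.0504, 0.0466]
orientation: [0.0, 0.837, 0.548, -0.0]
wrist_force: [0.2, 0.3, 1.1]
finger_gap: -0.0004
grip_force: 0.2
```

```bash
python3 -c "from ang import *;ang()"
```

```text
scene [251. 209.] 0.91 angle 3 miss 3.9
scene [424.5 256.7] 0.34 angle 114 miss 144.7
wrist [306.4 230.7] 0.95 angle 2 miss 1.2
t 30.3 [ 0.5956 -0.0504  0.0467] X -0.17603776283161282 Y -0.0021420419269402775 F [-0.1194  0.0569  0.2824] -3.3456001456714306e-05 [-0.0001  0.8367  0.5476 -0.0001] [-0.2187  0.4371 -0.1435  0.9903 -0.      1.7639]
```

Request:
jog_arm(
  increments=[
    [[0,0,0.006,0,0,0,255],[0,0,0.004,0,0,0,255]],
  ],
)

```text
clock: 30.5
tcp_pos: [0.5958, -0.0504, 0.0443]
orientation: [0.0, 0.837, 0.548, 0.0]
wrist_force: [-0.2, -0.5, -0.3]
finger_gap: -0.0001
grip_force: 0.2
```

Request:
jog_arm(
  increments=[
    [[0,0,0.005,0,0,0,255],[0,0,0.005,0,0,0,255]],
  ],
)

```text
clock: 30.7
tcp_pos: [0.5957, -0.0505, 0.0417]
orientation: [0.0, 0.837, 0.548, 0.0]
wrist_force: [-0.0, -0.2, 0.3]
finger_gap: -0.0
grip_force: 0.2
```

Request:
jog_arm(
  increments=[
    [[0,0,0.005,0,0,0,255],[0,0,0.005,0,0,0,255]],
  ],
)

```text
clock: 30.9
tcp_pos: [0.5957, -0.0504, 0.0391]
orientation: [0.0, 0.837, 0.548, 0.0]
wrist_force: [0.2, 0.1, 0.1]
finger_gap: -0.0001
grip_force: 0.2
```

Request:
jog_arm(
  increments=[
    [[0,0,0.005,0,0,0,255],[0,0,0.005,0,0,0,255]],
  ],
)

```text
clock: 31.1
tcp_pos: [0.5956, -0.0504, 0.0366]
orientation: [0.0, 0.837, 0.548, -0.0]
wrist_force: [0.8, -0.7, 0.2]
finger_gap: -0.0
grip_force: 0.2
```

```bash
python3 -c "
from ang import *;ang()
c=cam('side')
for d in spotter.landmark_of('cap_top','side')[:5]: print(d['uv'],d['conf'])
"
```

```text
scene [249.  209.8] 0.56 angle 3 miss 1.9
scene [288.3 215.2] 0.47 angle -10 miss 40.4
side [276.2 187.3] 0.57 angle -2 miss 0.6
wrist [305.  234.1] 0.86 angle 0 miss 1.9
t 31.4 [ 0.5955 -0.0504  0.0367] X -0.17602637662996592 Y -0.002143484954778529 F [-0.6752 -0.3541 -0.1667] 3.853883221989153e-05 [-0.      0.8367  0.5476 -0.0001] [-0.2186  0.4456 -0.1569  0.9684 -0.0001  1.7639]
[246.9, 331.8] 0.73
[267.5, 221.9] 0.58
[299.0, 247.2] 0.56
[235.3, 179.8] 0.42
```

Request:
jog_arm(
  increments=[
    [[0,0,0.005,0,0,0,255],[0,0,0.005,0,0,0,255]],
  ],
)

```text
clock: 31.7
tcp_pos: [0.5959, -0.0505, 0.0343]
orientation: [0.0, 0.837, 0.548, 0.0]
wrist_force: [0.1, 0.2, 0.4]
finger_gap: -0.0001
grip_force: 0.2
```

Request:
jog_arm(
  increments=[
    [[0,0,0.004,0,0,0,255],[0,0,0.004,0,0,0,255]],
  ],
)

```text
clock: 31.9
tcp_pos: [0.5957, -0.0505, 0.0322]
orientation: [0.0, 0.837, 0.548, 0.0]
wrist_force: [-0.1, -0.7, 0.2]
finger_gap: -0.0002
grip_force: 0.2
```

Request:
jog_arm(
  increments=[
    [[0,0,0.004,0,0,0,255],[0,0,0.004,0,0,0,255]],
  ],
)

```text
clock: 32.1
tcp_pos: [0.5957, -0.0504, 0.0302]
orientation: [0.0, 0.837, 0.548, -0.0]
wrist_force: [0.4, -0.5, 0.2]
finger_gap: 0.0003
grip_force: 0.2
```

Request:
jog_arm(
  increments=[
    [[0,0,0.004,0,0,0,255],[0,0,0.004,0,0,0,255]],
  ],
)

```text
clock: 32.3
tcp_pos: [0.5956, -0.0504, 0.0281]
orientation: [0.0, 0.837, 0.548, -0.0]
wrist_force: [0.6, -0.4, 0.9]
finger_gap: -0.0002
grip_force: 0.2
```

```bash
python3 -c "
from ang import *;ang()
print(env.get_state()['tau'],env.get_state()['ft_torque'])
"
```

```text
scene [249.1 213.7] 0.68 angle -2 miss 1.9
side [276.1 189.7] 0.57 angle -4 miss 1.0
wrist [303.8 230.4] 0.96 angle -4 miss 1.1
t 32.6 [ 0.5955 -0.0504  0.0281] X -0.17595993730605483 Y -0.0021454668187806175 F [-0.6327 -0.7797  0.3311] -0.00022776365203250638 [-0.0001  0.8367  0.5477 -0.0001] [-0.2186  0.4532 -0.168   0.9499 -0.0001  1.7639]
[ -0.0028 -52.4362  26.6362   0.004   -0.0004   0.0001] [ 0.0574 -0.0337 -0.0584]
```

Request:
jog_arm(
  increments=[
    [[0,0,0.004,0,0,0,255],[0,0,0.004,0,0,0,255]],
  ],
)

```text
clock: 32.8
tcp_pos: [0.5957, -0.0504, 0.0263]
orientation: [0.0, 0.837, 0.548, 0.0]
wrist_force: [0.5, 0.9, 2.9]
finger_gap: -0.0001
grip_force: 1.3
```

Request:
jog_arm(
  increments=[
    [[0,0,0.004,0,0,0,255],[0,0,0.003,0,0,0,255]],
  ],
)

```text
clock: 33.0
tcp_pos: [0.5957, -0.0504, 0.0253]
orientation: [0.0, 0.837, 0.548, 0.0]
wrist_force: [-3.6, 0.3, 9.8]
finger_gap: -0.0001
grip_force: 4.3
```

```bash
python3 -c "
from ang import *;ang()
for n in('scene','side','wrist'):
  c=cam(n)
  print(n,'exp43',proj(c,[.5084,-.0101,.043]),'exp39',proj(c,[.5084,-.0101,.039]))
  for d in spotter.landmark_of('cap_top',n)[:5]: print(d['uv'],d['conf'])
"
```

```text
scene [248.2 213.3] 0.64 angle -1 miss 1.0
side [273.9 189. ] 0.98 angle -4 miss 1.4
side [235.8 179. ] 0.46 angle 14 miss 39.8
wrist [302.8 229.6] 0.57 angle -5 miss 0.8
t 33.3 [ 0.5957 -0.0504  0.0253] X -0.17620666067642152 Y -0.002087022932769708 F [-1.9895  0.8713  5.7724] -0.00020535247406057742 [0.0002 0.8367 0.5477 0.0002] [-0.2186  0.4555 -0.1721  0.9426 -0.0001  1.7639]
scene exp43 [287.0374 208.3361] exp39 [286.9941 209.3881]
[230.8, 188.6] 0.56
[194.9, 191.5] 0.53
[285.5, 216.9] 0.52
[195.8, 155.0] 0.49
[288.4, 207.9] 0.42
side exp43 [233.3707 180.3967] exp39 [233.3887 181.4576]
[237.2, 178.7] 0.58
[298.9, 248.9] 0.51
[267.0, 224.1] 0.5
[244.3, 328.8] 0.48
wrist exp43 [113.3072 227.0917] exp39 [116.3162 224.4797]
[108.4, 228.1] 0.71
```

Contact and rising resistance at TCP z ≈ 0.0263. Half-millimetre steps now.

Request:
jog_arm(
  increments=[
    [[0,0,0.002,0,0,0,255],[0,0,0.002,0,0,0,255]],
  ],
)

```text
clock: 33.8
tcp_pos: [0.5958, -0.0504, 0.0249]
orientation: [0.0, 0.837, 0.548, 0.0]
wrist_force: [-3.9, -0.1, 11.9]
finger_gap: 0.0002
grip_force: 5.7
```

Request:
jog_arm(
  increments=[
    [[0,0,0.002,0,0,0,255]],
  ],
)

```text
clock: 33.9
tcp_pos: [0.5958, -0.0505, 0.0247]
orientation: [0.0, 0.837, 0.548, 0.0]
wrist_force: [-4.3, 0.3, 13.8]
finger_gap: -0.0002
grip_force: 6.6
```

Request:
jog_arm(
  increments=[
    [[0,0,0.002,0,0,0,255]],
  ],
)

```text
clock: 34.0
tcp_pos: [0.5958, -0.0504, 0.0245]
orientation: [0.001, 0.837, 0.548, 0.0]
wrist_force: [-4.8, 2.2, 15.2]
finger_gap: 0.0003
grip_force: 7.5
```

Request:
jog_arm(
  increments=[
    [[0,0,0.002,0,0,0,255]],
  ],
)

```text
clock: 34.1
tcp_pos: [0.5959, -0.0505, 0.0243]
orientation: [0.001, 0.837, 0.548, 0.0]
wrist_force: [-6.1, 1.2, 17.4]
finger_gap: -0.0001
grip_force: 8.4
```

Request:
jog_arm(
  increments=[
    [[0,0,0.001,0,0,0,255]],
  ],
)

```text
clock: 34.2
tcp_pos: [0.5959, -0.0505, 0.0242]
orientation: [0.001, 0.837, 0.548, 0.0]
wrist_force: [-6.4, 2.1, 16.3]
finger_gap: -0.0
grip_force: 8.4
```

Request:
jog_arm(
  increments=[
    [[0,0,0.001,0,0,0,255]],
  ],
)

```text
clock: 34.3
tcp_pos: [0.5959, -0.0505, 0.024]
orientation: [0.001, 0.837, 0.548, 0.0]
wrist_force: [-5.8, 0.6, 16.6]
finger_gap: -0.0003
grip_force: 8.1
```

Request:
jog_arm(
  increments=[
    [[0,0,0.001,0,0,0,255]],
  ],
)

```text
clock: 34.4
tcp_pos: [0.5959, -0.0505, 0.0237]
orientation: [0.001, 0.837, 0.548, 0.0]
wrist_force: [-4.9, 1.2, 15.2]
finger_gap: -0.0
grip_force: 7.2
```

```bash
python3 -c "
from h import *
s=env.get_state();print(s['wrist_force'],s['grip_force'],s['tcp_pos'],s['clock'],s['tau'])"
```

```text
[-4.94233485  1.18477014 15.22197583] 7.239749610889703 [ 0.59586222 -0.05047099  0.02368661] 34.4 [-2.82112118e-01 -4.45278239e+01  2.45534617e+01 -2.45340496e+00
  6.78244536e-02  5.49985867e-03]
```

The resistance peaked at about 17 N and is giving. I'll continue gently.

Request:
jog_arm(
  increments=[
    [[0,0,0.002,0,0,0,255]],
  ],
)

```text
clock: 34.5
tcp_pos: [0.5958, -0.0505, 0.0229]
orientation: [0.001, 0.837, 0.548, 0.0]
wrist_force: [-3.4, 0.8, 10.3]
finger_gap: -0.0003
grip_force: 5.1
```

Request:
jog_arm(
  increments=[
    [[0,0,0.002,0,0,0,255]],
  ],
)

```text
clock: 34.6
tcp_pos: [0.5958, -0.0504, 0.0216]
orientation: [0.0, 0.837, 0.548, 0.0]
wrist_force: [0.6, -0.4, 1.1]
finger_gap: -0.0001
grip_force: 0.1
```

Request:
jog_arm(
  increments=[
    [[0,0,0.002,0,0,0,255]],
  ],
)

```text
clock: 34.7
tcp_pos: [0.5958, -0.0504, 0.02]
orientation: [0.0, 0.837, 0.548, 0.0]
wrist_force: [0.1, 0.1, -0.0]
finger_gap: 0.0001
grip_force: 0.2
```

Request:
jog_arm(
  increments=[
    [[0,0,0.002,0,0,0,255],[0,0,0.002,0,0,0,255]],
  ],
)

```text
clock: 34.9
tcp_pos: [0.5956, -0.0504, 0.0184]
orientation: [-0.0, 0.837, 0.548, -0.0]
wrist_force: [-0.3, 0.7, 0.4]
finger_gap: -0.0002
grip_force: 0.2
```

Request:
jog_arm(
  increments=[
    [[0,0,0.003,0,0,0,255],[0,0,0.001,0,0,0,255]],
  ],
)

```text
clock: 35.1
tcp_pos: [0.5956, -0.0504, 0.0174]
orientation: [-0.0, 0.837, 0.548, -0.0]
wrist_force: [0.5, 0.5, 1.2]
finger_gap: -0.0
grip_force: 0.3
```

```bash
python3 -c "
from ang import *;ang()"
```

```text
scene [249.  219.4] 0.92 angle -8 miss 1.1
side [273.4 192. ] 0.78 angle -7 miss 1.3
wrist [299.6 230.7] 0.57 angle -7 miss 3.4
t 35.4 [ 0.5956 -0.0504  0.0177] X -0.17608434740615164 Y -0.002179685030738355 F [ 0.4878  0.3697 -0.1322] -0.00028267181044908725 [ 0.      0.8367  0.5476 -0.0001] [-0.2187  0.4629 -0.181   0.927  -0.0001  1.7638]
```

The resistance peaked, gave, and then vanished over a further ~3 mm of cap-equivalent travel. I'll lift clear and check.

Request:
jog_arm(
  increments=[
    [[0,0,-0.02,0,0,0,255],[0,0,-0.06,0,0,0,255],[0,0,-0.1,0,0,0,255],[0,0,-0.15,0,0,0,255],[0,0,-0.15,0,0,0,255],[0,0,-0.1,0,0,0,255],[0,0,0,0,0,0,255],[0,0,0,0,0,0,255]],
  ],
)

```text
clock: 36.2
tcp_pos: [0.5961, -0.0505, 0.1635]
orientation: [0.001, 0.837, 0.548, 0.001]
wrist_force: [0.2, 0.0, -0.3]
finger_gap: 0.0001
grip_force: 0.0
```

```bash
python3 -c "
from ang import *;ang()
for n in('scene','side','wrist'):
  c=cam(n)
  print(n,'exp43',proj(c,[.5084,-.0101,.043]),'exp39',proj(c,[.5084,-.0101,.039]),'can',proj(c,[.5084,-.0101,.012]))
  for t in('cap_top','can'): print(t,[(np.round(d['uv'],1),round(d['conf'],2)) for d in spotter.landmark_of(t,n)[:6]])
"
```

```text
scene [247.4 215.4] 0.7 angle -3 miss 0.3
side [277.1 189.6] 0.57 angle -4 miss 1.9
side [190.4 124.1] 0.3 angle 98 miss 21.3
wrist [282.4 170.2] 0.61 angle -10 miss 0.8
t 36.5 [ 0.5949 -0.0503  0.1615] X -0.17539618288743808 Y -0.0023017990606655023 F [-0.1301  0.0853 -0.5281] -0.0001728823911569538 [-0.0008  0.8367  0.5476 -0.0008] [-0.2187  0.3685  0.0453  1.2499 -0.0001  1.7639]
scene exp43 [287.0374 208.3361] exp39 [286.9941 209.3881] can [286.706 216.388]
cap_top [(array([232.3, 193.5]), 0.68), (array([286.9, 210.5]), 0.44), (array([196.2, 193.1]), 0.44), (array([194.6, 154.3]), 0.42)]
can [(array([229.3, 206.8]), 0.76), (array([199.6, 200.6]), 0.74), (array([288.9, 215.7]), 0.66), (array([191.3, 164.9]), 0.5)]
side exp43 [233.3707 180.3967] exp39 [233.3887 181.4576] can [233.5081 188.482 ]
cap_top [(array([296.5, 245.5]), 0.72), (array([266.3, 222. ]), 0.68), (array([245.1, 328.2]), 0.49), (array([235.1, 177.7]), 0.46)]
can [(array([294.5, 259.2]), 0.87), (array([235.3, 190.8]), 0.64), (array([263.9, 239.3]), 0.64), (array([245.5, 335.6]), 0.53)]
wrist exp43 [174.69   173.9674] exp39 [175.7105 173.0817] can [182.0023 167.6216]
cap_top [(array([289.9, 273.6]), 0.87), (array([362.1, 301.7]), 0.57), (array([174.7, 171.3]), 0.56)]
can [(array([287.5, 255. ]), 0.87), (array([350.2, 281.3]), 0.77), (array([184.7, 165.7]), 0.47)]
```

```bash
python3 -c "
from workcell import ticket
print(ticket.hand_in())"
```

```text
the job is handed in; nothing more can be done
None
```

The can stands in the press pocket, and the cap looks fully home: resistance peaked near 17 N at the fingertips, gave, and then fell to zero. I couldn't see the cap directly under the handle. The gripper is clear, and I handed the job in at about 37 s; no verdict came back.

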